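# Put the glaze bottles and the sample tile away

### The job

The glazing session is over, so clear the bench: stand each of the three loose squeeze bottles (blue tape band) upright in the empty bay of the wooden tray that holds the jar of the same glaze, and file the blue sample tile on edge, fully down and centred along its length, in the empty slot of the dowel rack. Lower things into place rather than dropping them, let go of them, and leave the coffee cup and the lidded tub standing where they are.

Things in the scene. Friction and masses are not known exactly. Their poses are not given: they have to be found in the camera images.
- bottle_plum: loose squeeze bottle of dark plum (brownish purple) glaze with a blue tape band, standing upright on the bench: round, 46 mm diameter, straight-sided from 0 to 88 mm, then shoulder, cap and nozzle up to 128 mm; 100 to 200 g. Origin: centre of its underside, z up along the bottle. Best gripped on the straight side with the TCP about 80 mm above the underside
- bottle_cream: loose squeeze bottle of pale cream glaze with a blue tape band, standing upright on the bench: round, 46 mm diameter, straight-sided from 0 to 88 mm, then shoulder, cap and nozzle up to 128 mm; 100 to 200 g. Origin: centre of its underside, z up along the bottle. Best gripped on the straight side with the TCP about 80 mm above the underside
- bottle_celadon: loose squeeze bottle of celadon green glaze with a blue tape band, standing upright on the bench: round, 46 mm diameter, straight-sided from 0 to 88 mm, then shoulder, cap and nozzle up to 128 mm; 100 to 200 g. Origin: centre of its underside, z up along the bottle. Best gripped on the straight side with the TCP about 80 mm above the underside
- bay_plum (a point): empty bay of the fixed plywood tray for dark plum (brownish purple) glaze (its other bay holds the squat 66 mm jar of that glaze, 78 mm tall). Tray 158 (x) by 84 mm (y), walls and middle divider 6 mm thick, 45 mm high above the bench; bays 70 by 72 mm inside. Point: centre of the bay's floor, 6 mm above the bench; x along the tray, z up; jar 76 mm away in +x
- bay_cream (a point): empty bay of the fixed plywood tray for pale cream glaze (its other bay holds the squat 66 mm jar of that glaze, 78 mm tall). Tray 158 (x) by 84 mm (y), walls and middle divider 6 mm thick, 45 mm high above the bench; bays 70 by 72 mm inside. Point: centre of the bay's floor, 6 mm above the bench; x along the tray, z up; jar 76 mm away in -x
- bay_celadon (a point): empty bay of the fixed plywood tray for celadon green glaze (its other bay holds the squat 66 mm jar of that glaze, 78 mm tall). Tray 158 (x) by 84 mm (y), walls and middle divider 6 mm thick, 45 mm high above the bench; bays 70 by 72 mm inside. Point: centre of the bay's floor, 6 mm above the bench; x along the tray, z up; jar 76 mm away in +x
- tile: loose cobalt-blue glazed sample tile standing on edge in the groove of a small dark wooden stand (fixed, 40 by 74 mm, 23 mm high, groove 11 mm wide, 15 mm deep). Tile 8 mm thick (x), 60 mm wide (y), 90 mm tall (z), 85 g. Origin: centre of its lower edge, 8 mm above the bench. Can be gripped across its 60 mm width near the top, TCP about 78 mm above the origin
- rack_slot (a point): empty slot of the fixed dowel rack: base 148 (x) by 70 (y) by 15 mm; 5 pairs of 11 mm round-topped dowels, 34 mm apart in y, tops 55 mm above the bench, part 4 slots at 26 mm pitch in x, each 15 mm wide; the others hold like tiles, tops at 105 mm. Point: slot centre on the base, 15 mm above the bench; x across the slot (tile thickness), y along it. A filed tile may lean on its dowels
- cup: bystander: white takeaway coffee cup with lid and cardboard sleeve, 86 mm wide, 107 mm tall. Origin: centre of its underside
- tub: bystander: lidded white plastic tub with blue tape, 108 mm wide, 90 mm tall. Origin: centre of its underside

How it is judged:
By the outcome, as a careful person would: the job done as asked, in the order asked, and still so for the second after the job is handed in, with the robot touching nothing.
It also fails if it takes over 112 s, if anything falls off the work surface, if the arm or the gripper's body presses on something with over 40 N, if the wrist force passes 120 N, or if a joint passes its speed limit or range.

### The arm

A 6-joint arm with a two-finger parallel gripper is mounted at the origin on the work surface. World frame = base frame: x ahead of the robot, y to its left, z up, the work surface at z = 0. Lengths are in m, angles in rad, forces in N, time in s.
With the tool pointing down it reaches from about 0.375 to 0.925 m from the base axis. Payload 5.7 kg.
Tool frame: the origin (TCP) lies between the finger pads, 19 mm behind the fingertips; this is the grasp point; z points along the fingers, y is the direction in which the jaws open and shut (so a half turn about z gives the same grasp; the last joint's range is limited). The gripper opens to 88 mm and grips with 3 to 60 N. Pads are 20 mm wide; open, the fingers measure 115 mm over their backs; the gripper's body (75 mm by 178 mm) begins 61 mm behind the grasp point.
Start: joints at [-1.384, 0.359, 1.51, -0, 1.272, -0.115], TCP at [0.178, -0.573, 0.241] pointing down, gripper open.
Joint ranges: [-2.97, 2.97], [-1.01, 2.36], [0.21, 2.38], [-0.96, 4.11], [0.2, 2.71], [-2.98, 2.98]. Speed limits (rad/s): [2.39, 2.39, 3.14, 3.14, 3.14, 3.14].

### API

Orientations are given as a 3x3 rotation matrix whose columns are the frame's x, y, z axes.
In Python, from cell import readout, optics, manip, spotter gives the robot as it stands.
- The arm moves only by the tool drive_tool, never from a script. Its argument "deltas" is a list of rows, each a list of 5 numbers: the shift along the tool's x, y, z scaled (see below), then the turn about the tool's z scaled (see below), then the opening, from -1 (shut) to 1 (fully open), so that 0 is half open. In form: [[tx, ty, tz, turn, grip], ...]. A call has 1 to 20 rows; each row is the pose to reach, as a shift and turn from the pose commanded when the call began, along the tool's axes at that moment, turning the shorter way round; what a row does not reach only later rows make up. The controller multiplies each number of a shift by 0.25 m and each number of a turn by 360 degrees. A row lasts 1/10 s, in which the tool goes at most 50 mm and 8.59 degrees, less where a joint would pass 70% of its speed; a pose out of reach is approached as far as the arm can. A call with a number of a shift or a turn outside -1 to 1 is refused whole. A call with a gripper value outside its range is refused whole. The fingers move at their own pace and stop on an object; "force" is the grip in N (left out, the last holds). Time passes only in rows, so rows that repeat a pose let the fingers close. It gives the time, the measured TCP pose, the force and the opening at its end, in the units of the state.
- readout.observe(): the state, without advancing time (a new reading comes with each control period).
- optics.camera(name): name is "side" or "top"; returns a dict with "frame" (420x560x3 uint8, red, green, blue), "z_map" (420x560 float32, m along the optical axis (not along the pixel's ray), 0 where there is no reading), "intrinsics" (3x3 intrinsics, pixels), "dist_coeffs" ([k1, k2, p1, p2, k3] as OpenCV has them; the pictures are not rectified), "R" (3x3) and "t" (3): a world point X has camera coordinates R X + t. Camera axes: x right, y down, z forward; pixel columns grow to the right and rows downward; lengths in m; the calibration is good to about 2 mm. A picture is of the moment at which its call begins.
- manip.sign_off(): hands the job in, once; it reports no verdict.
Trained networks look in a picture, given as the dict that the camera call returned (one of the last four; its "shot" number tells which), for a name from the list of things; names that differ only in an ending like _2 or _b are one class to them, and where a whole thing is asked for, a point or a joint stands for the part that bears it (a point fixed in the world has none). Each returns a list of dicts, best first, with "confidence" (0 to 1); they miss things now and then, are a little off and sometimes report something else, mostly with a low value. They report only what shows in the picture. A call takes as long as a camera call.
- spotter.look_for(picture, name): "bbox" ([left, top, right, bottom] in pixels, round what is visible of it).
- spotter.silhouettes(picture, name): "pixels" (420x560 bool, what is visible of it) and "bbox" ([left, top, right, bottom] in pixels, round what is visible of it).
The state is a dict: "t": time; "joint_positions": joint angles; "dq": joint speeds; "tau": joint torques, N m; "ee_pos": TCP position; "tool_rot": TCP orientation; "force": force on the tool from outside, world axes, zero at the start; "torque": the same for the moment, N m; "opening": finger opening in m.
Only numpy, scipy, OpenCV 4.12 (cv2) and the standard library are available. Lean on these libraries where they do the work, as an engineer would, in place of code of your own. Each camera call takes 0.05 s, during which the arm holds its last target.

## Working session

There is one attempt and no reset: what is moved stays moved. The work goes in short steps, Python scripts to look and compute and a tool call to move; the robot and the scene stay as the last step left them, time stands still between calls to the robot, and variables do not carry over. Pictures are saved under pics/ and viewed, and the job is handed in when it is done.

Besides the shell and the picture viewer there is one more tool, called after ">>>" by a JSON object that holds its "api" and its "payload", one argument or row to a line. drive_tool: Moves the arm, as the interface text tells. Shifts and turns lie within -1 to 1; 1 stands for 0.25 m of shift or 360 degrees of turn. Its arguments: {"type":"object","properties":{"deltas":{"type":"array","items":{"type":"array","items":{"type":"number"}}},"force":{"type":"number"}},"required":["deltas"]}

```bash
ls; mkdir -p pics
python3 - <<'E'
from cell import readout, optics
import cv2,numpy as np
s=readout.observe(); print({k:np.round(v,3).tolist() for k,v in s.items()})
for n in ("top","side"):
    c=optics.camera(n); cv2.imwrite(f"pics/{n}0.png",c["frame"][:,:,::-1])
    np.savez(f"pics/{n}0.npz",**{k:v for k,v in c.items()})
    print(n,np.round(c["R"],3).tolist(),np.round(c["t"],3),c["intrinsics"].tolist(),c["dist_coeffs"])
E
```

```text
pics
{'t': 0.0, 'joint_positions': [-1.384, 0.36, 1.511, 0.0, 1.273, -0.115], 'dq': [-0.001, -0.001, 0.0, -0.002, 0.002, -0.001], 'tau': [-0.001, -51.538, -27.072, 0.067, 0.035, -0.0], 'ee_pos': [0.178, -0.572, 0.241], 'tool_rot': [[0.955, 0.297, -0.0], [0.297, -0.955, 0.002], [0.0, -0.002, -1.0]], 'force': [0.167, -0.189, -0.029], 'torque': [-0.064, 0.011, 0.0], 'opening': 0.088}
top [[-0.015, -1.0, -0.008], [-0.999, 0.015, -0.05], [0.051, 0.007, -0.999]] [0.007 0.549 1.455] [[528.1908635173694, 0.0, 284.71234697706905], [0.0, 528.1908635173694, 203.63454259356718], [0.0, 0.0, 1.0]] [0.03018787 0.         0.         0.         0.        ]
side [[0.995, -0.102, 0.009], [-0.064, -0.686, -0.725], [0.08, 0.72, -0.689]] [-0.559  0.072  1.147] [[431.36147522169824, 0.0, 271.1033295378093], [0.0, 431.36147522169824, 215.4109321101504], [0.0, 0.0, 1.0]] [0.04741143 0.         0.         0.         0.        ]
```

View pics/top0.png

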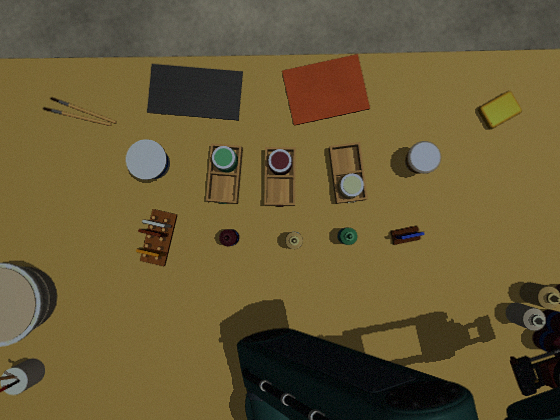

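View pics/side0.png

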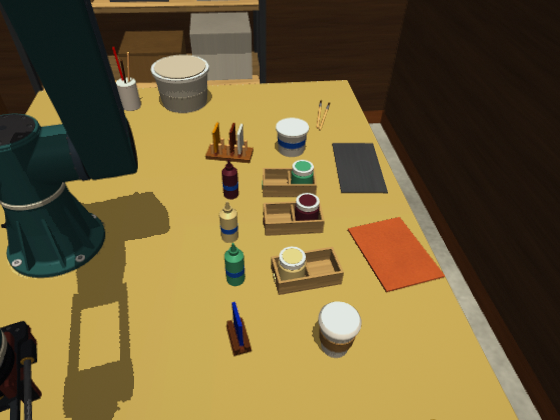

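```bash
cat > h.py <<'E'
import numpy as np,cv2
from cell import readout, optics, manip, spotter
def world(c):
    h,w=c["z_map"].shape
    K=np.array(c["intrinsics"]);D=np.array(c["dist_coeffs"])
    u,v=np.meshgrid(np.arange(w),np.arange(h))
    p=cv2.undistortPoints(np.stack([u,v],-1).reshape(-1,1,2).astype(np.float64),K,D).reshape(h,w,2)
    z=c["z_map"].astype(float)
    P=np.dstack([p[...,0]*z,p[...,1]*z,z])
    W=(P-np.array(c["t"]))@np.array(c["R"])
    W[z<=0]=np.nan
    return W
def proj(c,X):
    r,_=cv2.Rodrigues(np.array(c["R"]))
    return cv2.projectPoints(np.array(X,float).reshape(-1,3),r,np.array(c["t"],float),np.array(c["intrinsics"]),np.array(c["dist_coeffs"]))[0].reshape(-1,2)
E
python3 - <<'E'
from h import *
import pickle
for n in ("top","side"):
    c=optics.camera(n); W=world(c)
    print(n, c["shot"])
    for name in ["bottle_plum","bottle_cream","bottle_celadon","bay_plum","bay_cream","bay_celadon","tile","rack_slot","cup","tub"]:
        for m in spotter.silhouettes(c,name)[:2]:
            M=m["pixels"]; P=W[M]; P=P[~np.isnan(P[:,0])]
            print(name,round(m["confidence"],2),np.round(m["bbox"]).astype(int).tolist(),M.sum(),
              "med",np.round(np.median(P,0),3),"min",np.round(P.min(0),3),"max",np.round(P.max(0),3))
    np.save(f"pics/{n}W.npy",W)
s=readout.observe();print(s["t"])
E
```

```text
top 3
bottle_plum 0.83 [217, 230, 240, 248] 280 med [0.46  0.145 0.093] min [ 0.436  0.128 -0.004] max [0.481 0.173 0.129]
bottle_cream 0.58 [287, 236, 304, 249] 248 med [ 0.449 -0.023  0.093] min [ 0.425 -0.048 -0.007] max [ 0.47  -0.     0.127]
bottle_celadon 0.84 [337, 228, 356, 245] 265 med [ 0.458 -0.164  0.093] min [ 0.437 -0.189  0.036] max [ 0.481 -0.144  0.131]
bay_plum 0.93 [264, 145, 296, 207] 1183 med [0.599 0.012 0.008] min [ 0.545 -0.032 -0.007] max [0.703 0.055 0.068]
bay_cream 0.91 [331, 141, 366, 206] 1336 med [ 0.655 -0.172  0.01 ] min [ 0.548 -0.226 -0.006] max [ 0.714 -0.125  0.055]
bay_celadon 0.55 [205, 143, 242, 203] 1311 med [0.613 0.171 0.01 ] min [ 0.553  0.116 -0.005] max [0.716 0.214 0.084]
tile 0.68 [398, 232, 421, 239] 122 med [ 0.458 -0.326  0.094] min [ 0.449 -0.358  0.005] max [ 0.465 -0.302  0.104]
rack_slot 0.83 [139, 211, 174, 265] 1081 med [0.459 0.346 0.015] min [ 0.384  0.302 -0.007] max [0.54  0.405 0.108]
cup 0.78 [404, 144, 440, 173] 955 med [ 0.66  -0.364  0.105] min [ 0.619 -0.418 -0.007] max [ 0.72  -0.325  0.115]
tub 0.82 [127, 141, 171, 
[... 1053 characters left out ...]
 0.087]
tile 0.56 [228, 304, 244, 351] 338 med [ 0.457 -0.344  0.076] min [ 0.444 -0.363 -0.001] max [ 0.467 -0.238  0.102]
tile 0.54 [221, 158, 240, 201] 543 med [0.458 0.137 0.062] min [ 0.431  0.126 -0.002] max [0.483 0.32  0.129]
rack_slot 0.77 [208, 138, 256, 164] 588 med [0.452 0.333 0.017] min [ 0.38   0.156 -0.001] max [0.535 0.423 0.129]
rack_slot 0.28 [318, 303, 362, 359] 1878 med [ 0.655 -0.383  0.106] min [ 0.619 -0.411 -0.002] max [ 0.702 -0.294  0.112]
cup 0.97 [321, 304, 361, 355] 1858 med [ 0.656 -0.384  0.107] min [ 0.62  -0.411 -0.002] max [ 0.734 -0.263  0.112]
tub 0.69 [273, 119, 308, 157] 1062 med [0.664 0.337 0.082] min [ 0.615  0.312 -0.002] max [0.749 0.562 0.095]
1.2
```

Run:
```python
from h import *
from scipy.optimize import least_squares, minimize
T=np.load("pics/topW.npy").reshape(-1,3);S=np.load("pics/sideW.npy").reshape(-1,3)
def sel(P,cx,cy,r,z0,z1):
    return P[(np.hypot(P[:,0]-cx,P[:,1]-cy)<r)&(P[:,2]>z0)&(P[:,2]<z1)]
print("table z",[np.round(np.nanmedian(sel(P,.5,-.25,.04,-.02,.02),0),4) for P in(T,S)])
for n,cx,cy in [("plum",.459,.15),("cream",.449,-.024),("cel",.459,-.166)]:
    a=sel(S,cx,cy,.05,.015,.085)
    f=lambda p:np.hypot(a[:,0]-p[0],a[:,1]-p[1])-.023
    r=least_squares(f,[cx,cy],loss="soft_l1",f_scale=.002)
    b=sel(T,cx,cy,.05,.085,.14); 
    print(n,"side",np.round(r.x,4),len(a),"top mid",np.round((b[:,:2].max(0)+b[:,:2].min(0))/2,4), "nozzle",np.round(sel(T,cx,cy,.05,.11,.14).mean(0),4),np.round(sel(S,cx,cy,.05,.115,.14).mean(0),4))
for n,cx,cy in [("plum",.623,.012),("cream",.632,-.175),("cel",.633,.166)]:
    for nm,P in(("T",T),("S",S)):
        a=sel(P,cx,cy,.105,.038,.052)
        R=cv2.minAreaRect((a[:,:2]*1000).astype(np.float32))
        def sd(p):
            c,s=np.cos(p[2]),np.sin(p[2]); d=a[:,:2]-p[:2]; x=d[:,0]*c+d[:,1]*s; y=-d[:,0]*s+d[:,1]*c
            # dist to wall centre lines: outer rect 152x78, divider x=0
            qx=np.abs(x)-.076; qy=np.abs(y)-.039
            d1=np.abs(np.where((qx>0)&(qy>0),np.hypot(qx,qy),np.maximum(qx,qy)))
            d2=np.hypot(x,np.maximum(np.abs(y)-.039,0))
            d=np.minimum(d1,d2); return np.maximum(d-.003,0)
        best=min((least_squares(sd,[cx,cy,t0],loss="cauchy",f_scale=.002) for t0 in np.radians([-10,-5,0,5,10])),key=lambda r:r.cost)
        print(n,nm,len(a),np.round(R[0],1),np.round(R[1],1),round(R[2],1),"fit",np.round(best.x[:2],4),round(np.degrees(best.x[2]),2),best.cost)
# tile
for nm,P in(("T",T),("S",S)):
    a=sel(P,.457,-.33,.06,.07 if nm=="S" else .085,.11); m=np.median(a,0); d=a[:,:2]-a[:,:2].mean(0)
    w,v=np.linalg.eigh(d.T@d); e=v[:,1]; pr=d@e
    print("tile",nm,len(a),np.round((a.min(0),a.max(0)),3).tolist(),cv2.minAreaRect((a[:,:2]*1000).astype(np.float32)),np.degrees(np.arctan2(e[1],e[0])))
    a=sel(P,.46,.346,.12,.085,.12)
    k,lab=None,None
    print("rack tops",nm,len(a),np.round((a.min(0),a.max(0)),3).tolist())
    b=sel(P,.46,.346,.12,.008,.022); print(" base",len(b),cv2.minAreaRect((b[:,:2]*1000).astype(np.float32)))
c=dict(np.load("pics/top0.npz")); f=c["frame"]
im=cv2.resize(f[190:290,110:250,::-1],None,fx=5,fy=5,interpolation=cv2.INTER_CUBIC); cv2.imwrite("pics/rack_crop.png",im)
c=dict(np.load("pics/side0.npz")); f=c["frame"]
im=cv2.resize(f[110:175,190:270,::-1],None,fx=8,fy=8,interpolation=cv2.INTER_CUBIC); cv2.imwrite("pics/rack_crop2.png",im)
```

```text
table z [array([ 0.4999, -0.2503, -0.0006]), array([ 0.4996, -0.2509,  0.0011])]
plum side [0.4578 0.1528] 292 top mid [0.4596 0.151 ] nozzle [0.4589 0.151  0.1182] [0.4577 0.1501 0.1217]
cream side [ 0.4481 -0.0219] 328 top mid [ 0.4491 -0.0236] nozzle [ 0.4494 -0.0236  0.1173] [ 0.4482 -0.0248  0.1225]
cel side [ 0.4576 -0.1656] 361 top mid [ 0.4576 -0.1669] nozzle [ 0.4586 -0.1675  0.1181] [ 0.4573 -0.169   0.123 ]
plum T 420 [624.7  11.7] [ 83.4 158.4] 87.8 fit [0.6248 0.0116] -1.53 5.7455945693264575e-05
plum S 533 [623.5  12.7] [ 88.6 159.1] 87.6 fit [0.6241 0.0131] -0.47 0.0004763512409748889
cream T 459 [ 631.5 -175.2] [158.6  85.2] 6.7 fit [ 0.6315 -0.1754] 6.66 6.535775184328329e-05
cream S 688 [ 630.6 -173.5] [158.6  88.7] 6.3 fit [ 0.6306 -0.1734] 5.93 0.0004799347076073885
cel T 436 [634.5 165.4] [ 84.8 159. ] 84.5 fit [0.6349 0.1654] -5.28 6.609942975094997e-05
cel S 444 [633.1 166.2] [ 90.1 157.5] 84.0 fit [0.6339 0.1668] -4.76 0.0003953979210802834
tile T 79 [[0.45, -0.365, 0.088], [0.465, -0.303, 0.104]] ((458.4618225097656, -334.0112609863281), (8.038010597229004, 63.48186111450195), 10.840067863464355) 100.78973572694146
rack tops T 255 [[0.413, 0.313, 0.085], [0.51, 0.387, 0.112]]
 base 801 ((478.1915283203125, 349.2205810546875), (192.5921630859375, 184.2359619140625), 82.31462860107422)
tile S 185 [[0.447, -0.362, 0.071], [0.467, -0.303, 0.102]] ((456.6077575683594, -332.34820556640625), (10.305811882019043, 60.696067810058594), 11.378125190734863) 101.24269477705202
rack tops S 189 [[0.409, 0.312, 0.085], [0.509, 0.389, 0.109]]
 base 373 ((459.1858825683594, 352.1552429199219), (75.70789337158203, 151.32635498046875), 75.97362518310547)
```

View pics/rack_crop.png

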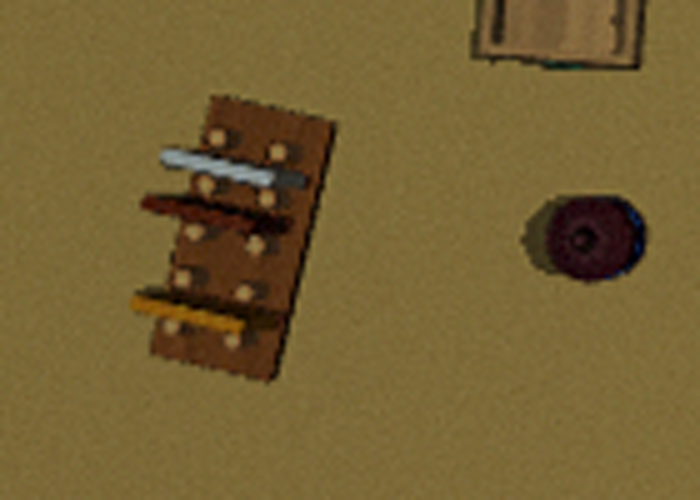

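View pics/rack_crop2.png

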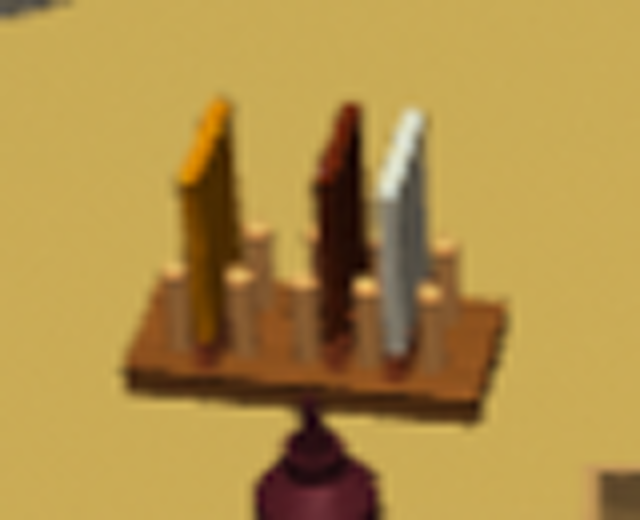

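Run:
```python
from h import *
from scipy.optimize import least_squares
c=dict(np.load("pics/top0.npz"))
def ray(c,uv,z):
    p=cv2.undistortPoints(np.array(uv,float).reshape(-1,1,2),c["intrinsics"],c["dist_coeffs"]).reshape(-1,2)
    d=np.c_[p,np.ones(len(p))]@c["R"]; o=-c["R"].T@c["t"]
    return o+d*((z-o[2])/d[:,2])[:,None]
cr=np.array([(217,137),(278,151),(205,184),(267,198),(194,231),(256,243),(182,277),(244,291),(171,326),(232,340)],float)
X=ray(c,(cr+.5)/5-.5+[110,190],.053)[:,:2]
c2=dict(np.load("pics/side0.npz"))
# model: slot index: dowels at x=+52,26,0,-26,-52 , y=+-17 ; row0 = largest world x
mod=np.array([(x,y) for x in(52,26,0,-26,-52) for y in(17,-17)])/1000
f=lambda p:((np.c_[np.cos(p[2])*mod[:,0]-np.sin(p[2])*mod[:,1],np.sin(p[2])*mod[:,0]+np.cos(p[2])*mod[:,1]]+p[:2])-X).ravel()
r=least_squares(f,[.46,.35,-.25]);p=r.x
print("rack top",np.round(p[:2],4),np.degrees(p[2]),"resid mm",np.round(f(p)*1000,1))
print("slot",p[:2]+np.array([np.cos(p[2]),np.sin(p[2])])*-.013)
# side: base rectangle points
for nm in "top","side":
    P=np.load(f"pics/{nm}W.npy").reshape(-1,3)
    b=P[(np.abs(P[:,0]-.46)<.1)&(np.abs(P[:,1]-.35)<.07)&(P[:,2]>.009)&(P[:,2]<.020)]
    for k in range(3):
        R=cv2.minAreaRect((b[:,:2]*1000).astype(np.float32)); 
        d=(b[:,:2]-p[:2])@np.array([[np.cos(p[2]),-np.sin(p[2])],[np.sin(p[2]),np.cos(p[2])]])
        b=b[(abs(d[:,0])<.08)&(abs(d[:,1])<.04)]
    print(nm,len(b),R,np.round(np.percentile(d,[1,99],axis=0),4).tolist())
# side dowel tops overlay
def put(c,p,name,crop,s):
    im=cv2.resize(c["frame"][crop[1]:crop[3],crop[0]:crop[2],::-1],None,fx=s,fy=s,interpolation=cv2.INTER_CUBIC)
    M=np.c_[np.cos(p[2])*mod[:,0]-np.sin(p[2])*mod[:,1],np.sin(p[2])*mod[:,0]+np.cos(p[2])*mod[:,1]]+p[:2]
    base=np.array([(74,35),(74,-35),(-74,-35),(-74,35)])/1000
    B=base@np.array([[np.cos(p[2]),np.sin(p[2])],[-np.sin(p[2]),np.cos(p[2])]])+p[:2]
    q=lambda uv:tuple(int(v) for v in ((uv-crop[:2]+.5)*s))
    for uv in proj(c,np.c_[M,np.full(10,.055)]): cv2.circle(im,q(uv),2,(255,0,255),-1)
    pts=[q(u) for u in proj(c,np.c_[B,np.full(4,.015)])]
    for i in range(4): cv2.line(im,pts[i],pts[(i+1)%4],(0,255,0),1)
    cv2.imwrite(name,im)
put(c,p,"pics/ov_t.png",(110,190,210,290),5); put(c2,p,"pics/ov_s.png",(190,110,270,175),8)
a=cv2.imread("pics/ov_t.png");b=cv2.imread("pics/ov_s.png")
b=cv2.resize(b,None,fx=.47,fy=.47)
o=np.zeros((500,801,3),np.uint8);o[:a.shape[0],:500]=a;o[:b.shape[0],500:500+b.shape[1]]=b;cv2.imwrite("pics/ov.png",o[:,:800])
```

```text
rack top [0.4618 0.3508] -13.752537116463634 resid mm [ 0.2  0.1  0.1 -0.   0.2 -0.2  0.2  0.2  0.2  0.  -0.9  0.4 -0.4 -0.3
 -0.5  0.   0.5 -0.   0.5 -0.3]
slot [0.44920221 0.35390595]
top 723 ((462.08868408203125, 351.2107849121094), (70.77064514160156, 148.8824462890625), 76.2619400024414) [[-0.0729, -0.0346], [0.0728, 0.0347]]
side 340 ((459.1858825683594, 352.1552429199219), (75.70789337158203, 151.32635498046875), 75.97362518310547) [[-0.078, -0.0358], [0.0714, 0.035]]
```

View pics/ov_s.png

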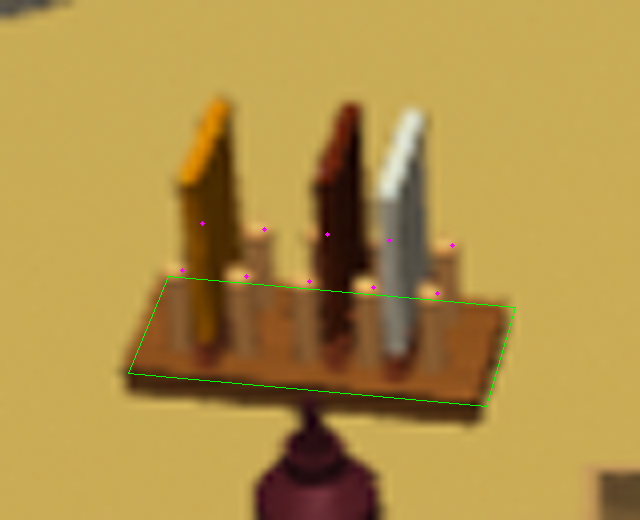

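View pics/ov_t.png

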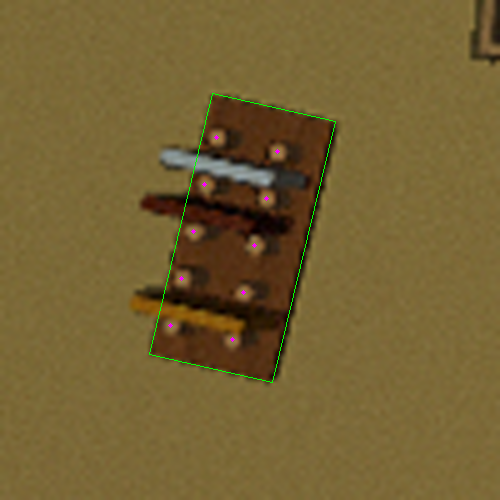

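```bash
cat > plan.py <<'E'
import numpy as np,sys
from cell import readout
def chain(wps,start=None):
    s=readout.observe(); p=np.array(s["ee_pos"]); R=np.array(s["tool_rot"]); psi=np.degrees(np.arctan2(R[1,0],R[0,0]))
    print("now t=%.2f"%s["t"],np.round(p,4),round(psi,2),"open",round(s["opening"],4),"F",np.round(s["force"],1),"tilt",np.round(R[:2,2],4),"q6",round(s["joint_positions"][5],2))
    if start: p=np.array(start[:3]);psi=start[3]
    for w in wps:
        a=np.radians(psi); B=np.array([[np.cos(a),np.sin(a),0],[np.sin(a),-np.cos(a),0],[0,0,-1]])
        d=B.T@(np.array(w[:3])-p)/.25; print(w,"->",np.round(d,3),"turn",round((psi-w[3])/360,4))
        p=np.array(w[:3]);psi=w[3]
E
python3 -c "
from plan import *
chain([(.36,-.36,.24,8),(.45,-.12,.24,0),(.4585,.10,.22,-1.5),(.4585,.1515,.21,-1.5),(.4585,.1515,.08,-1.5)])"
```

```text
now t=1.20 [ 0.1783 -0.5728  0.2413] 17.29 open 0.0876 F [ 1.3  1.1 -0.1] tilt [-0.      0.0001] q6 -0.12
(0.36, -0.36, 0.24, 8) -> [ 0.947 -0.597  0.005] turn 0.0258
(0.45, -0.12, 0.24, 0) -> [ 0.49  -0.901  0.   ] turn 0.0222
(0.4585, 0.1, 0.22, -1.5) -> [ 0.034 -0.88   0.08 ] turn 0.0042
(0.4585, 0.1515, 0.21, -1.5) -> [-0.005 -0.206  0.04 ] turn 0.0
(0.4585, 0.1515, 0.08, -1.5) -> [0.   0.   0.52] turn 0.0
```

>>> {"api": "drive_tool", "payload": {
  "deltas": [
    [0.947,-0.597,0.005,0.0258,1],
    [0.947,-0.597,0.005,0.0258,1],
    [0.947,-0.597,0.005,0.0258,1],
    [0.947,-0.597,0.005,0.0258,1],
    [0.947,-0.597,0.005,0.0258,1],
    [0.947,-0.597,0.005,0.0258,1],
    [0.947,-0.597,0.005,0.0258,1]
  ],
  "force": 25
}}

```text
t: 1.9
ee_pos: [0.3618, -0.3569, 0.2402]
tool_rot: [[0.99, 0.143, 0.001], [0.143, -0.99, 0.001], [0.001, -0.001, -1.0]]
force: [-1.0, -0.2, -0.5]
opening: 0.0874
```

>>> {"api": "drive_tool", "payload": {
  "deltas": [
    [0.49,-0.901,0,0.0222,1],
    [0.49,-0.901,0,0.0222,1],
    [0.49,-0.901,0,0.0222,1],
    [0.49,-0.901,0,0.0222,1],
    [0.49,-0.901,0,0.0222,1],
    [0.49,-0.901,0,0.0222,1],
    [0.49,-0.901,0,0.0222,1]
  ]
}}

```text
t: 2.6
ee_pos: [0.4503, -0.1196, 0.2402]
tool_rot: [[1.0, 0.003, 0.0], [0.003, -1.0, -0.001], [0.0, 0.001, -1.0]]
force: [0.6, 0.4, 0.4]
opening: 0.0879
```

>>> {"api": "drive_tool", "payload": {
  "deltas": [
    [0.034,-0.88,0.08,0.0042,1],
    [0.034,-0.88,0.08,0.0042,1],
    [0.034,-0.88,0.08,0.0042,1],
    [0.034,-0.88,0.08,0.0042,1],
    [0.034,-0.88,0.08,0.0042,1],
    [0.034,-0.88,0.08,0.0042,1],
    [0.034,-0.88,0.08,0.0042,1],
    [0.034,-0.88,0.08,0.0042,1]
  ]
}}

```text
t: 3.4
ee_pos: [0.4588, 0.098, 0.2202]
tool_rot: [[1.0, -0.028, 0.0], [-0.028, -1.0, -0.001], [0.0, 0.001, -1.0]]
force: [-0.6, 0.4, -0.2]
opening: 0.088
```

```bash
python3 -c "
from plan import *
chain([(.4585,.1515,.20,-1.5),(.4585,.1515,.08,-1.5),(.4585,.1515,.25,-1.5),(.5865,.0132,.25,-1.5),(.5865,.0132,.087,-1.5)])"
```

```text
now t=3.40 [0.4588 0.098  0.2202] -1.62 open 0.088 F [-0.6  0.4 -0.2] tilt [ 0.0001 -0.0007] q6 1.66
(0.4585, 0.1515, 0.2, -1.5) -> [-0.007 -0.214  0.081] turn -0.0003
(0.4585, 0.1515, 0.08, -1.5) -> [0.   0.   0.48] turn 0.0
(0.4585, 0.1515, 0.25, -1.5) -> [ 0.    0.   -0.68] turn 0.0
(0.5865, 0.0132, 0.25, -1.5) -> [0.526 0.54  0.   ] turn 0.0
(0.5865, 0.0132, 0.087, -1.5) -> [0.    0.    0.652] turn 0.0
```

>>> {"api": "drive_tool", "payload": {
  "deltas": [
    [-0.007,-0.214,0.081,0,1],
    [-0.007,-0.214,0.081,0,1],
    [-0.007,-0.214,0.081,0,1],
    [-0.007,-0.214,0.2,0,1],
    [-0.007,-0.214,0.32,0,1],
    [-0.007,-0.214,0.44,0,1],
    [-0.007,-0.214,0.52,0,1],
    [-0.007,-0.214,0.561,0,1],
    [-0.007,-0.214,0.561,0,1],
    [-0.007,-0.214,0.561,0,1]
  ]
}}

```text
t: 4.4
ee_pos: [0.4589, 0.1531, 0.0806]
tool_rot: [[1.0, -0.027, 0.001], [-0.027, -1.0, 0.0], [0.001, -0.0, -1.0]]
force: [-0.1, 0.5, 0.9]
opening: 0.0875
```

>>> {"api": "drive_tool", "payload": {
  "deltas": [
    [0,0,0,0,-0.2],
    [0,0,0,0,-0.2],
    [0,0,0,0,-0.2],
    [0,0,0,0,-0.2],
    [0,0,0,0,-0.2],
    [0,0,0,0,-0.2],
    [0,0,0,0,-0.2],
    [0,0,0,0,-0.2],
    [0,0,0,0,-0.2],
    [0,0,0,0,-0.2]
  ]
}}

```text
t: 5.4
ee_pos: [0.4582, 0.1537, 0.0799]
tool_rot: [[1.0, -0.026, 0.0], [-0.026, -1.0, 0.0], [0.0, -0.0, -1.0]]
force: [-0.4, 0.3, 1.3]
opening: 0.0457
```

```bash
python3 -c "
from plan import *
chain([(.4585,.1515,.24,-1.5),(.5865,.0132,.24,-1.5),(.5865,.0132,.087,-1.5)])"
```

```text
now t=5.40 [0.4582 0.1537 0.0799] -1.5 open 0.0457 F [-0.4  0.3  1.3] tilt [0.0001 0.0002] q6 1.78
(0.4585, 0.1515, 0.24, -1.5) -> [ 0.002  0.009 -0.64 ] turn -0.0
(0.5865, 0.0132, 0.24, -1.5) -> [0.526 0.54  0.   ] turn 0.0
(0.5865, 0.0132, 0.087, -1.5) -> [0.    0.    0.612] turn 0.0
```

>>> {"api": "drive_tool", "payload": {
  "deltas": [
    [0,0,-0.1,0,-0.2],
    [0,0,-0.25,0,-0.2],
    [0,0,-0.42,0,-0.2],
    [0,0,-0.58,0,-0.2],
    [0,0,-0.64,0,-0.2],
    [0.08,0.08,-0.64,0,-0.2],
    [0.18,0.18,-0.64,0,-0.2],
    [0.28,0.28,-0.64,0,-0.2],
    [0.38,0.39,-0.64,0,-0.2],
    [0.46,0.49,-0.64,0,-0.2],
    [0.52,0.54,-0.64,0,-0.2],
    [0.526,0.549,-0.64,0,-0.2],
    [0.526,0.549,-0.64,0,-0.2],
    [0.526,0.549,-0.64,0,-0.2],
    [0.526,0.549,-0.64,0,-0.2]
  ]
}}

```text
t: 6.9
ee_pos: [0.5849, 0.0141, 0.2398]
tool_rot: [[1.0, -0.025, -0.001], [-0.025, -1.0, 0.0], [-0.001, -0.0, -1.0]]
force: [0.6, 0.4, -1.3]
opening: 0.0453
```

```bash
python3 -c "
from plan import *
chain([(.5865,.0132,.24,-1.5),(.5865,.0132,.087,-1.5)])"
python3 - <<'E'
from h import *
for n in ("side","top"):
    c=optics.camera(n); cv2.imwrite(f"pics/{n}1.png",c["frame"][:,:,::-1])
E
```

```text
now t=6.90 [0.5849 0.0141 0.2398] -1.44 open 0.0453 F [ 0.6  0.4 -1.3] tilt [-0.0008  0.0005] q6 1.5
(0.5865, 0.0132, 0.24, -1.5) -> [ 0.007  0.003 -0.001] turn 0.0002
(0.5865, 0.0132, 0.087, -1.5) -> [0.    0.    0.612] turn 0.0
```

View pics/side1.png

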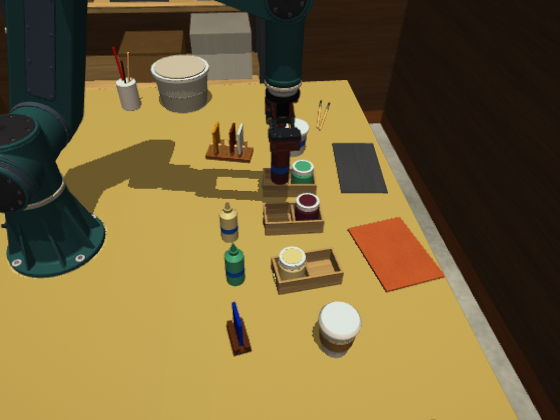

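The side view shows the plum bottle held upright at about (281,160), over the plum tray's bay. Lowering it.

>>> {"api": "drive_tool", "payload": {
  "deltas": [
    [0.005,0.003,0.1,0,-0.2],
    [0.005,0.003,0.22,0,-0.2],
    [0.005,0.003,0.34,0,-0.2],
    [0.005,0.003,0.44,0,-0.2],
    [0.005,0.003,0.52,0,-0.2],
    [0.005,0.003,0.57,0,-0.2],
    [0.005,0.003,0.595,0,-0.2],
    [0.005,0.003,0.605,0,-0.2],
    [0.005,0.003,0.612,0,-0.2],
    [0.005,0.003,0.614,0,-0.2],
    [0.005,0.003,0.614,0,-0.2],
    [0.005,0.003,0.614,0,-0.2]
  ]
}}

```text
t: 8.2
ee_pos: [0.5875, 0.0122, 0.0869]
tool_rot: [[1.0, -0.026, 0.001], [-0.026, -1.0, 0.0], [0.001, -0.0, -1.0]]
force: [-0.2, 0.2, -1.7]
opening: 0.0455
```

```bash
python3 -c "
from plan import *
chain([])"
```

```text
now t=8.20 [0.5875 0.0122 0.0869] -1.5 open 0.0455 F [-0.2  0.2 -1.7] tilt [0.001 0.   ] q6 1.5
```

Force still about the bottle's weight; lower 1 mm more, release, then retreat and go to cream.

>>> {"api": "drive_tool", "payload": {
  "deltas": [
    [0,0,0.004,0,-0.2],
    [0,0,0.004,0,-0.2],
    [0,0,0.004,0,0.4],
    [0,0,0.004,0,1],
    [0,0,0.004,0,1],
    [0,0,0.004,0,1],
    [0,0,0.004,0,1],
    [0,0,0.004,0,1],
    [0,0,-0.1,0,1],
    [0,0,-0.25,0,1],
    [0,0,-0.4,0,1],
    [0,0,-0.55,0,1],
    [0,0,-0.55,0,1],
    [0,0,-0.55,0,1]
  ]
}}

```text
t: 9.6
ee_pos: [0.5876, 0.0122, 0.2247]
tool_rot: [[1.0, -0.026, 0.002], [-0.026, -1.0, -0.0], [0.002, 0.0, -1.0]]
force: [0.5, 0.9, 0.1]
opening: 0.0878
```

```bash
python3 -c "
from plan import *
chain([(.449,-.0232,.22,0),(.449,-.0232,.08,0),(.449,-.0232,.24,0),(.6688,-.1702,.24,6.5),(.6688,-.1702,.086,6.5)],(.5875,.0122,.2235,-1.5))"
```

```text
now t=9.60 [0.5876 0.0122 0.2247] -1.5 open 0.0878 F [0.5 0.9 0.1] tilt [ 0.0021 -0.0001] q6 1.5
(0.449, -0.0232, 0.22, 0) -> [-0.55   0.156  0.014] turn -0.0042
(0.449, -0.0232, 0.08, 0) -> [0.   0.   0.56] turn 0.0
(0.449, -0.0232, 0.24, 0) -> [ 0.    0.   -0.64] turn 0.0
(0.6688, -0.1702, 0.24, 6.5) -> [0.879 0.588 0.   ] turn -0.0181
(0.6688, -0.1702, 0.086, 6.5) -> [0.    0.    0.616] turn 0.0
```

>>> {"api": "drive_tool", "payload": {
  "deltas": [
    [-0.15,0.04,0.014,-0.001,1],
    [-0.33,0.09,0.014,-0.0042,1],
    [-0.5,0.14,0.014,-0.0042,1],
    [-0.55,0.156,0.014,-0.0042,1],
    [-0.55,0.156,0.014,-0.0042,1],
    [-0.55,0.156,0.014,-0.0042,1]
  ]
}}

```text
t: 10.2
ee_pos: [0.4498, -0.0232, 0.2201]
tool_rot: [[1.0, -0.0, 0.001], [-0.0, -1.0, 0.0], [0.001, -0.0, -1.0]]
force: [0.1, -0.1, -0.9]
opening: 0.0877
```

```bash
python3 -c "
from plan import *
chain([(.449,-.0232,.08,0)])"
python3 - <<'E'
from h import *
c=optics.camera("side"); cv2.imwrite("pics/side2.png",c["frame"][:,:,::-1])
E
```

```text
now t=10.20 [ 0.4498 -0.0232  0.2201] -0.02 open 0.0877 F [ 0.1 -0.1 -0.9] tilt [0.0008 0.0003] q6 1.37
(0.449, -0.0232, 0.08, 0) -> [-0.003 -0.     0.56 ] turn -0.0001
```

View pics/side2.png

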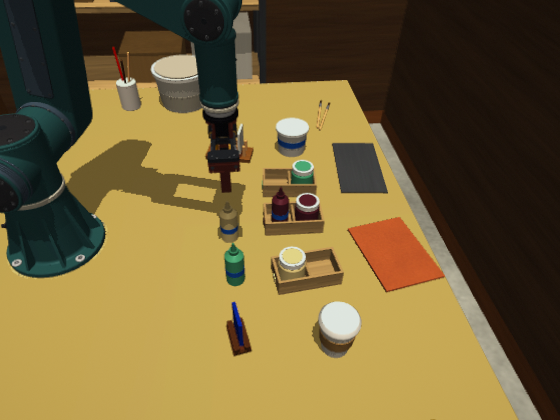

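The plum bottle stands upright in its bay at (281,207), and the cream bottle is below the open gripper at (229,222). Pick it up.

>>> {"api": "drive_tool", "payload": {
  "deltas": [
    [-0.002,0,0.12,0,1],
    [-0.002,0,0.26,0,1],
    [-0.002,0,0.4,0,1],
    [-0.002,0,0.5,0,1],
    [-0.002,0,0.55,0,1],
    [-0.002,0,0.56,0,1],
    [-0.002,0,0.56,0,1],
    [-0.002,0,0.56,0,1],
    [-0.002,0,0.56,0,-0.2],
    [-0.002,0,0.56,0,-0.2],
    [-0.002,0,0.56,0,-0.2],
    [-0.002,0,0.56,0,-0.2],
    [-0.002,0,0.56,0,-0.2],
    [-0.002,0,0.56,0,-0.2],
    [-0.002,0,0.56,0,-0.2],
    [-0.002,0,0.56,0,-0.2],
    [-0.002,0,0.56,0,-0.2],
    [-0.002,0,0.56,0,-0.2]
  ]
}}

```text
t: 12.05
ee_pos: [0.4483, -0.0232, 0.0805]
tool_rot: [[1.0, 0.0, 0.0], [0.0, -1.0, 0.0], [0.0, -0.0, -1.0]]
force: [0.6, -1.0, 2.5]
opening: 0.0455
```

>>> {"api": "drive_tool", "payload": {
  "deltas": [
    [0,0,-0.1,0,-0.2],
    [0,0,-0.25,0,-0.2],
    [0,0,-0.42,0,-0.2],
    [0,0,-0.58,0,-0.2],
    [0,0,-0.64,0,-0.2],
    [0.1,0.07,-0.64,-0.003,-0.2],
    [0.22,0.15,-0.64,-0.006,-0.2],
    [0.35,0.23,-0.64,-0.009,-0.2],
    [0.48,0.32,-0.64,-0.012,-0.2],
    [0.61,0.41,-0.64,-0.015,-0.2],
    [0.73,0.49,-0.64,-0.0181,-0.2],
    [0.82,0.55,-0.64,-0.0181,-0.2],
    [0.87,0.582,-0.64,-0.0181,-0.2],
    [0.879,0.588,-0.64,-0.0181,-0.2],
    [0.879,0.588,-0.64,-0.0181,-0.2],
    [0.879,0.588,-0.64,-0.0181,-0.2]
  ]
}}

```text
t: 13.65
ee_pos: [0.6668, -0.1693, 0.2399]
tool_rot: [[0.993, 0.114, -0.002], [0.114, -0.993, 0.001], [-0.001, -0.001, -1.0]]
force: [0.8, 0.3, -1.8]
opening: 0.0454
```

```bash
python3 -c "
from plan import *
chain([(.6688,-.1702,.086,6.5)])"
python3 - <<'E'
from h import *
c=optics.camera("side"); cv2.imwrite("pics/side3.png",c["frame"][:,:,::-1])
E
```

```text
now t=13.65 [ 0.6668 -0.1693  0.2399] 6.55 open 0.0454 F [ 0.8  0.3 -1.8] tilt [-0.0016  0.0009] q6 1.11
(0.6688, -0.1702, 0.086, 6.5) -> [0.007 0.004 0.616] turn 0.0001
```

View pics/side3.png

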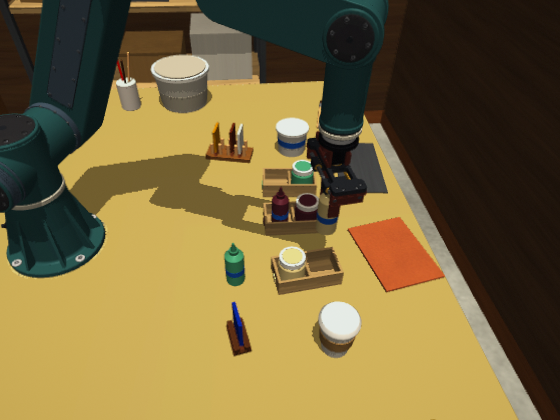

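The cream bottle is held upright at (328,210), beyond the jars and above its bay at (322,265). Lower, release, retreat.

>>> {"api": "drive_tool", "payload": {
  "deltas": [
    [0.002,0.001,0.1,0,-0.2],
    [0.002,0.001,0.22,0,-0.2],
    [0.002,0.001,0.34,0,-0.2],
    [0.002,0.001,0.44,0,-0.2],
    [0.002,0.001,0.52,0,-0.2],
    [0.002,0.001,0.57,0,-0.2],
    [0.002,0.001,0.595,0,-0.2],
    [0.002,0.001,0.605,0,-0.2],
    [0.002,0.001,0.611,0,-0.2],
    [0.002,0.001,0.615,0,-0.2],
    [0.002,0.001,0.617,0,-0.2],
    [0.002,0.001,0.617,0,-0.2],
    [0.002,0.001,0.617,0,0.4],
    [0.002,0.001,0.617,0,1],
    [0.002,0.001,0.617,0,1],
    [0.002,0.001,0.617,0,1],
    [0.002,0.001,0.617,0,1],
    [0.002,0.001,0.617,0,1]
  ]
}}

```text
t: 15.5
ee_pos: [0.6685, -0.1703, 0.0861]
tool_rot: [[0.994, 0.114, -0.0], [0.114, -0.994, 0.0], [-0.0, -0.0, -1.0]]
force: [-0.0, -1.1, 0.5]
opening: 0.087
```

>>> {"api": "drive_tool", "payload": {
  "deltas": [
    [0,0,-0.05,0,1],
    [0,0,-0.2,0,1],
    [0,0,-0.35,0,1],
    [0,0,-0.5,0,1],
    [0,0,-0.56,0,1],
    [0,0,-0.56,0,1],
    [0,0,-0.56,0,1]
  ]
}}

```text
t: 16.2
ee_pos: [0.6678, -0.1701, 0.2251]
tool_rot: [[0.994, 0.114, -0.001], [0.114, -0.994, 0.001], [-0.001, -0.001, -1.0]]
force: [0.2, 1.0, -0.5]
opening: 0.0876
```

```bash
python3 -c "
from plan import *
chain([(.458,-.1668,.22,-1),(.458,-.1668,.08,-1),(.458,-.1668,.24,-1),(.458,0.0,.24,-1),(.5966,.1694,.24,-5.1),(.5966,.1694,.086,-5.1)],(.6692,-.1704,.2258,6.5))"
python3 - <<'E'
from h import *
c=optics.camera("side"); cv2.imwrite("pics/side4.png",c["frame"][:,:,::-1])
E
```

```text
now t=16.20 [ 0.6678 -0.1701  0.2251] 6.53 open 0.0876 F [ 0.2  1.  -0.5] tilt [-0.0013  0.0005] q6 1.11
(0.458, -0.1668, 0.22, -1) -> [-0.838 -0.11   0.023] turn 0.0208
(0.458, -0.1668, 0.08, -1) -> [0.   0.   0.56] turn 0.0
(0.458, -0.1668, 0.24, -1) -> [ 0.    0.   -0.64] turn 0.0
(0.458, 0.0, 0.24, -1) -> [-0.012 -0.667  0.   ] turn 0.0
(0.5966, 0.1694, 0.24, -5.1) -> [ 0.542 -0.687  0.   ] turn 0.0114
(0.5966, 0.1694, 0.086, -5.1) -> [0.    0.    0.616] turn 0.0
```

View pics/side4.png

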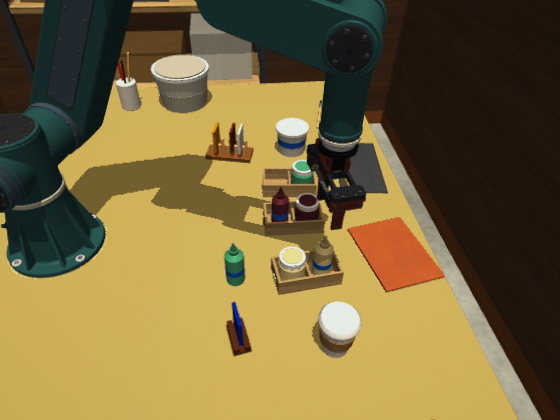

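The cream bottle stands upright in its bay at (323,258). Next the celadon bottle at (234,265).

>>> {"api": "drive_tool", "payload": {
  "deltas": [
    [-0.1,-0.013,0.01,0.002,1],
    [-0.25,-0.03,0.023,0.006,1],
    [-0.42,-0.055,0.023,0.012,1],
    [-0.6,-0.08,0.023,0.018,1],
    [-0.75,-0.1,0.023,0.0208,1],
    [-0.838,-0.11,0.023,0.0208,1],
    [-0.838,-0.11,0.023,0.0208,1],
    [-0.838,-0.11,0.023,0.0208,1],
    [-0.838,-0.11,0.023,0.0208,1],
    [-0.838,-0.11,0.023,0.0208,1]
  ]
}}

```text
t: 17.25
ee_pos: [0.4584, -0.167, 0.22]
tool_rot: [[1.0, -0.016, 0.0], [-0.016, -1.0, 0.0], [-0.0, -0.0, -1.0]]
force: [-0.0, -0.1, -0.3]
opening: 0.0881
```

```bash
python3 -c "
from plan import *
chain([(.458,-.1668,.08,-1)])"
```

```text
now t=17.25 [ 0.4584 -0.167   0.22  ] -0.93 open 0.0881 F [-0.  -0.1 -0.3] tilt [0.     0.0003] q6 1.1
(0.458, -0.1668, 0.08, -1) -> [-0.001 -0.001  0.56 ] turn 0.0002
```

>>> {"api": "drive_tool", "payload": {
  "deltas": [
    [0,0,0.12,0,1],
    [0,0,0.26,0,1],
    [0,0,0.4,0,1],
    [0,0,0.5,0,1],
    [0,0,0.55,0,1],
    [0,0,0.56,0,1],
    [0,0,0.56,0,1],
    [0,0,0.56,0,1],
    [0,0,0.56,0,-0.2],
    [0,0,0.56,0,-0.2],
    [0,0,0.56,0,-0.2],
    [0,0,0.56,0,-0.2],
    [0,0,0.56,0,-0.2],
    [0,0,0.56,0,-0.2],
    [0,0,0.56,0,-0.2],
    [0,0,0.56,0,-0.2],
    [0,0,0.56,0,-0.2],
    [0,0,0.56,0,-0.2]
  ]
}}

```text
t: 19.05
ee_pos: [0.4573, -0.1668, 0.0804]
tool_rot: [[1.0, -0.017, 0.0], [-0.017, -1.0, 0.0], [0.0, -0.0, -1.0]]
force: [-0.5, 0.7, 1.3]
opening: 0.0456
```

>>> {"api": "drive_tool", "payload": {
  "deltas": [
    [0,0,-0.1,0,-0.2],
    [0,0,-0.25,0,-0.2],
    [0,0,-0.42,0,-0.2],
    [0,0,-0.58,0,-0.2],
    [0,0,-0.64,0,-0.2],
    [-0.002,-0.08,-0.64,0,-0.2],
    [-0.004,-0.2,-0.64,0,-0.2],
    [-0.008,-0.34,-0.64,0,-0.2],
    [-0.01,-0.48,-0.64,0,-0.2],
    [-0.012,-0.6,-0.64,0,-0.2],
    [-0.012,-0.667,-0.64,0,-0.2],
    [-0.012,-0.667,-0.64,0,-0.2]
  ]
}}

```text
t: 20.25
ee_pos: [0.4562, 0.002, 0.24]
tool_rot: [[1.0, -0.014, -0.001], [-0.014, -1.0, 0.001], [-0.001, -0.001, -1.0]]
force: [-0.3, -1.2, -1.5]
opening: 0.0453
```

>>> {"api": "drive_tool", "payload": {
  "deltas": [
    [0.06,-0.08,0,0.001,-0.2],
    [0.15,-0.19,0,0.003,-0.2],
    [0.25,-0.32,0,0.005,-0.2],
    [0.35,-0.44,0,0.007,-0.2],
    [0.45,-0.57,0,0.009,-0.2],
    [0.52,-0.66,0,0.0114,-0.2],
    [0.542,-0.687,0,0.0114,-0.2],
    [0.542,-0.687,0,0.0114,-0.2],
    [0.542,-0.687,0,0.0114,-0.2],
    [0.542,-0.687,0,0.0114,-0.2]
  ]
}}

```text
t: 21.25
ee_pos: [0.5944, 0.168, 0.2403]
tool_rot: [[0.996, -0.089, -0.001], [-0.089, -0.996, -0.001], [-0.001, 0.001, -1.0]]
force: [-0.1, 1.0, -1.2]
opening: 0.0455
```

```bash
python3 -c "
from plan import *
chain([(.5966,.1694,.0858,-5.1)])"
python3 - <<'E'
from h import *
c=optics.camera("side"); cv2.imwrite("pics/side5.png",c["frame"][:,:,::-1])
E
```

```text
now t=21.25 [0.5944 0.168  0.2403] -5.12 open 0.0455 F [-0.1  1.  -1.2] tilt [-0.0012 -0.0006] q6 1.82
(0.5966, 0.1694, 0.0858, -5.1) -> [ 0.008 -0.006  0.618] turn -0.0001
```

View pics/side5.png

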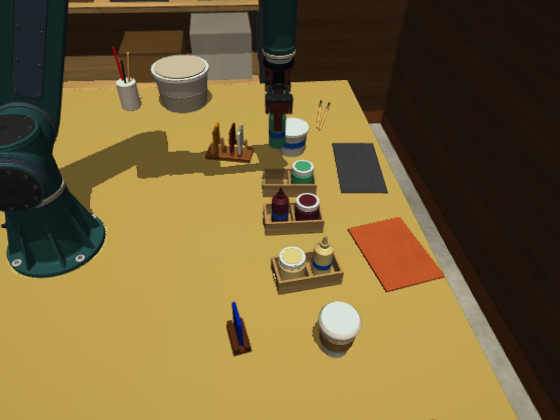

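The celadon bottle is held upright at (278,130), above its bay at (276,178). Lower, release, retreat.

>>> {"api": "drive_tool", "payload": {
  "deltas": [
    [0.004,-0.003,0.1,0,-0.2],
    [0.004,-0.003,0.22,0,-0.2],
    [0.004,-0.003,0.34,0,-0.2],
    [0.004,-0.003,0.44,0,-0.2],
    [0.004,-0.003,0.52,0,-0.2],
    [0.004,-0.003,0.57,0,-0.2],
    [0.004,-0.003,0.595,0,-0.2],
    [0.004,-0.003,0.605,0,-0.2],
    [0.004,-0.003,0.611,0,-0.2],
    [0.004,-0.003,0.615,0,-0.2],
    [0.004,-0.003,0.617,0,-0.2],
    [0.004,-0.003,0.617,0,-0.2],
    [0.004,-0.003,0.617,0,0.4],
    [0.004,-0.003,0.617,0,1],
    [0.004,-0.003,0.617,0,1],
    [0.004,-0.003,0.617,0,1],
    [0.004,-0.003,0.617,0,1],
    [0.004,-0.003,0.617,0,1]
  ]
}}

```text
t: 23.1
ee_pos: [0.5965, 0.1701, 0.0862]
tool_rot: [[0.996, -0.088, 0.0], [-0.088, -0.996, 0.0], [0.0, -0.0, -1.0]]
force: [-0.5, 0.2, -0.6]
opening: 0.0869
```

>>> {"api": "drive_tool", "payload": {
  "deltas": [
    [0,0,-0.05,0,1],
    [0,0,-0.2,0,1],
    [0,0,-0.35,0,1],
    [0,0,-0.5,0,1],
    [0,0,-0.56,0,1],
    [0,0,-0.56,0,1],
    [0,0,-0.56,0,1]
  ]
}}

```text
t: 23.8
ee_pos: [0.5962, 0.1701, 0.2263]
tool_rot: [[0.996, -0.088, 0.0], [-0.088, -0.996, 0.0], [0.0, -0.0, -1.0]]
force: [0.0, -0.0, -0.3]
opening: 0.088
```

```bash
python3 -c "
from plan import *
chain([(.50,-.03,.22,0),(.4577,-.25,.22,5),(.4577,-.333,.20,11)],(.5975,.1701,.2257,-5.1))"
```

```text
now t=23.80 [0.5962 0.1701 0.2263] -5.06 open 0.088 F [ 0.  -0.  -0.3] tilt [0.0003 0.0002] q6 1.83
(0.5, -0.03, 0.22, 0) -> [-0.317  0.832  0.023] turn -0.0142
(0.4577, -0.25, 0.22, 5) -> [-0.169  0.88   0.   ] turn -0.0139
(0.4577, -0.333, 0.2, 11) -> [-0.029  0.331  0.08 ] turn -0.0167
```

>>> {"api": "drive_tool", "payload": {
  "deltas": [
    [-0.06,0.15,0.023,-0.003,1],
    [-0.13,0.33,0.023,-0.008,1],
    [-0.2,0.52,0.023,-0.0142,1],
    [-0.27,0.7,0.023,-0.0142,1],
    [-0.317,0.832,0.023,-0.0142,1],
    [-0.317,0.832,0.023,-0.0142,1],
    [-0.317,0.832,0.023,-0.0142,1]
  ]
}}

```text
t: 24.5
ee_pos: [0.4982, -0.0303, 0.2192]
tool_rot: [[1.0, -0.001, -0.002], [-0.001, -1.0, 0.001], [-0.002, -0.001, -1.0]]
force: [-0.2, -0.6, -0.4]
opening: 0.0877
```

>>> {"api": "drive_tool", "payload": {
  "deltas": [
    [-0.03,0.15,0,-0.003,1],
    [-0.06,0.33,0,-0.008,1],
    [-0.1,0.52,0,-0.0139,1],
    [-0.14,0.7,0,-0.0139,1],
    [-0.169,0.85,0,-0.0139,1],
    [-0.169,0.88,0,-0.0139,1],
    [-0.169,0.88,0,-0.0139,1]
  ]
}}

```text
t: 25.2
ee_pos: [0.4577, -0.2502, 0.2196]
tool_rot: [[0.996, 0.087, -0.0], [0.087, -0.996, 0.001], [-0.0, -0.001, -1.0]]
force: [0.1, 0.0, -0.1]
opening: 0.0879
```

>>> {"api": "drive_tool", "payload": {
  "deltas": [
    [-0.01,0.12,0.03,-0.006,1],
    [-0.02,0.25,0.06,-0.012,1],
    [-0.029,0.331,0.08,-0.0167,1],
    [-0.029,0.331,0.08,-0.0167,1],
    [-0.029,0.331,0.08,-0.0167,1],
    [-0.029,0.331,0.08,-0.0167,1],
    [-0.029,0.331,0.08,-0.0167,1]
  ]
}}

```text
t: 25.9
ee_pos: [0.4575, -0.3316, 0.2006]
tool_rot: [[0.981, 0.193, 0.0], [0.193, -0.981, 0.001], [0.0, -0.001, -1.0]]
force: [-0.6, 0.6, -0.1]
opening: 0.0881
```

```bash
python3 - <<'E'
from h import *
for n in ("side","top"):
    c=optics.camera(n); cv2.imwrite(f"pics/{n}6.png",c["frame"][:,:,::-1])
    np.save(f"pics/{n}6W.npy",world(c))
c=cv2.imread("pics/side6.png")
cv2.imwrite("pics/side6c.png",cv2.resize(c[230:370,170:330],None,fx=4,fy=4,interpolation=cv2.INTER_CUBIC))
E
python3 -c "
from plan import *
chain([(.4577,-.333,.086,11)])"
```

```text
now t=26.00 [ 0.4574 -0.3322  0.2006] 11.12 open 0.0878 F [-0.6  0.9  0.4] tilt [0.0002 0.0001] q6 0.63
(0.4577, -0.333, 0.086, 11) -> [0.001 0.003 0.459] turn 0.0003
```

View pics/side6c.png

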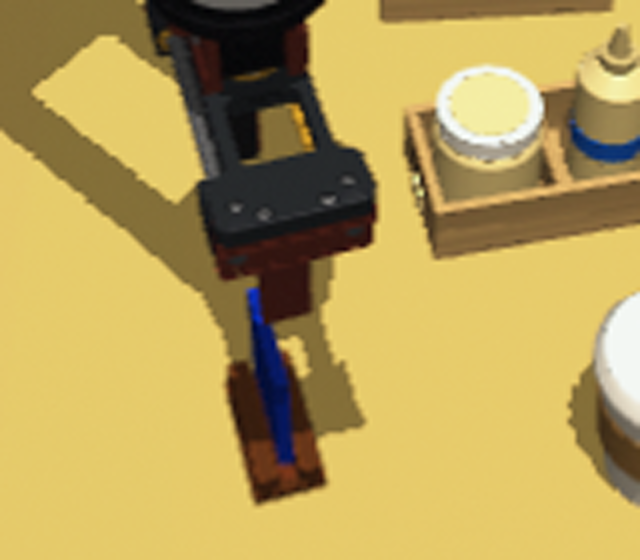

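View pics/side6.png

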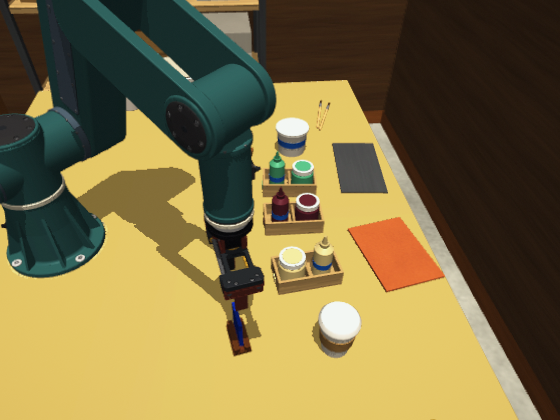

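Run:
```python
from h import *
s=readout.observe();p=np.array(s["ee_pos"]);R=np.array(s["tool_rot"])
for n in ("side","top"):
    P=np.load(f"pics/{n}6W.npy").reshape(-1,3); d=(P-p)@R
    a=d[(abs(d[:,0])<.03)&(abs(d[:,1])<.08)&(d[:,2]>-.02)&(d[:,2]<.025)]
    print(n,len(a),len(a) and np.round(np.percentile(a,[2,50,98],axis=0)*1000,1).tolist())
    b=d[(abs(d[:,0])<.06)&(abs(d[:,1])<.15)&(d[:,2]>-.11)&(d[:,2]<-.063)]
    print("  body",len(b),len(b) and np.round(np.percentile(b,[1,99],axis=0)*1000,1).tolist())
    t=P[(np.hypot(P[:,0]-.457,P[:,1]+.333)<.05)&(P[:,2]>.07)&(P[:,2]<.11)]
    if len(t): print("  tile",len(t),cv2.minAreaRect((t[:,:2]*1000).astype(np.float32)), t[:,:2].mean(0))
```

```text
side 217 [[-9.6, -47.9, -18.4], [3.3, 50.4, -0.4], [12.3, 52.8, 15.2]]
  body 1825 [[-31.8, -68.4, -108.4], [32.6, 87.6, -64.7]]
  tile 165 ((456.5212097167969, -332.3318786621094), (9.759941101074219, 60.40039825439453), 10.917410850524902) [ 0.45713395 -0.3406675 ]
top 0 0
  body 660 [[-29.9, -89.0, -108.8], [34.2, -31.5, -74.4]]
  tile 1 ((455.3404541015625, -330.2676696777344), (0.0, 0.0), 0.0) [ 0.45534045 -0.33026766]
```

>>> {"api": "drive_tool", "payload": {
  "deltas": [
    [-0.004,0.001,0.1,0,1],
    [-0.004,0.001,0.2,0,1],
    [-0.004,0.001,0.3,0,1],
    [-0.004,0.001,0.4,0,1],
    [-0.004,0.001,0.45,0,1],
    [-0.004,0.001,0.459,0,1],
    [-0.004,0.001,0.459,0,1],
    [-0.004,0.001,0.459,0,1],
    [-0.004,0.001,0.459,0,1]
  ]
}}

```text
t: 26.9
ee_pos: [0.4569, -0.3342, 0.0868]
tool_rot: [[0.981, 0.192, 0.002], [0.192, -0.981, -0.001], [0.001, 0.002, -1.0]]
force: [-0.0, -0.2, 0.2]
opening: 0.0877
```

>>> {"api": "drive_tool", "payload": {
  "deltas": [
    [0,0,0,0,0.1],
    [0,0,0,0,0.1],
    [0,0,0,0,0.1],
    [0,0,0,0,0.1],
    [0,0,0,0,0.1],
    [0,0,0,0,0.1],
    [0,0,0,0,0.1],
    [0,0,0,0,0.1]
  ]
}}

```text
t: 27.7
ee_pos: [0.4562, -0.3336, 0.0857]
tool_rot: [[0.981, 0.192, 0.0], [0.192, -0.981, 0.0], [0.0, -0.0, -1.0]]
force: [-1.1, 0.4, 2.9]
opening: 0.0599
```

```bash
python3 - <<'E'
from h import *
c=optics.camera("side"); cv2.imwrite("pics/side7.png",c["frame"][:,:,::-1])
cv2.imwrite("pics/side7c.png",cv2.resize(c["frame"][230:370,170:330,::-1],None,fx=4,fy=4,interpolation=cv2.INTER_CUBIC))
E
python3 -c "
from plan import *
chain([(.4566,-.333,.24,11),(.47,-.10,.25,0),(.47,.13,.25,-10),(.447,.354,.25,-13.75),(.447,.354,.093,-13.75)])"
```

```text
now t=27.75 [ 0.4563 -0.3336  0.0857] 11.06 open 0.0597 F [-0.2 -0.4  3.4] tilt [0.0001 0.    ] q6 0.62
(0.4566, -0.333, 0.24, 11) -> [ 0.002 -0.002 -0.617] turn 0.0002
(0.47, -0.1, 0.25, 0) -> [ 0.23  -0.905 -0.04 ] turn 0.0306
(0.47, 0.13, 0.25, -10) -> [ 0.   -0.92  0.  ] turn 0.0278
(0.447, 0.354, 0.25, -13.75) -> [-0.246 -0.866  0.   ] turn 0.0104
(0.447, 0.354, 0.093, -13.75) -> [0.    0.    0.628] turn 0.0
```

View pics/side7c.png

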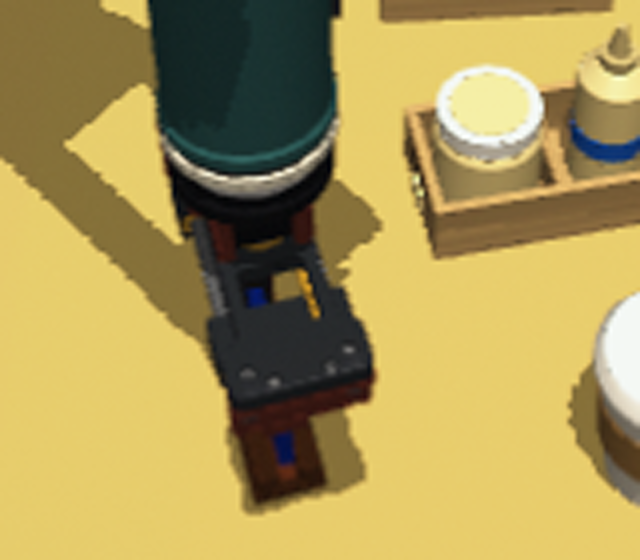

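>>> {"api": "drive_tool", "payload": {
  "deltas": [
    [0,0,-0.05,0,0.1],
    [0,0,-0.12,0,0.1],
    [0,0,-0.22,0,0.1],
    [0,0,-0.36,0,0.1],
    [0,0,-0.5,0,0.1],
    [0,0,-0.6,0,0.1],
    [0,0,-0.657,0,0.1],
    [0,0,-0.657,0,0.1],
    [0,0,-0.657,0,0.1]
  ],
  "force": 30
}}

```text
t: 28.65
ee_pos: [0.456, -0.3335, 0.2499]
tool_rot: [[0.981, 0.192, 0.0], [0.192, -0.981, -0.0], [0.0, 0.0, -1.0]]
force: [-0.5, 0.6, -0.8]
opening: 0.0601
```

>>> {"api": "drive_tool", "payload": {
  "deltas": [
    [0.03,-0.08,0,0.003,0.1],
    [0.06,-0.2,0,0.008,0.1],
    [0.1,-0.34,0,0.014,0.1],
    [0.14,-0.48,0,0.02,0.1],
    [0.18,-0.63,0,0.026,0.1],
    [0.21,-0.77,0,0.0306,0.1],
    [0.23,-0.87,0,0.0306,0.1],
    [0.23,-0.905,0,0.0306,0.1],
    [0.23,-0.905,0,0.0306,0.1]
  ]
}}

```text
t: 29.55
ee_pos: [0.4683, -0.0996, 0.2489]
tool_rot: [[1.0, 0.003, -0.002], [0.003, -1.0, 0.001], [-0.002, -0.001, -1.0]]
force: [-0.4, -0.6, -2.0]
opening: 0.0594
```

>>> {"api": "drive_tool", "payload": {
  "deltas": [
    [0,-0.08,0,0.003,0.1],
    [0,-0.2,0,0.008,0.1],
    [0,-0.34,0,0.014,0.1],
    [0,-0.48,0,0.02,0.1],
    [0,-0.63,0,0.026,0.1],
    [0,-0.77,0,0.0278,0.1],
    [0,-0.88,0,0.0278,0.1],
    [0,-0.92,0,0.0278,0.1],
    [0,-0.92,0,0.0278,0.1]
  ]
}}

```text
t: 30.45
ee_pos: [0.4694, 0.1293, 0.2495]
tool_rot: [[0.985, -0.172, -0.0], [-0.172, -0.985, -0.0], [-0.0, 0.001, -1.0]]
force: [0.0, 0.1, -1.1]
opening: 0.0602
```

```bash
python3 - <<'E'
from h import *
c=optics.camera("side"); cv2.imwrite("pics/side8.png",c["frame"][:,:,::-1])
s=readout.observe();p=np.array(s["ee_pos"]);R=np.array(s["tool_rot"])
W=world(c);d=(W-p)@R; f=c["frame"].astype(int)
m=(f[...,2]>f[...,0]+40)&(f[...,2]>f[...,1]+40)&(abs(d[...,0])<.04)&(abs(d[...,1])<.06)&(d[...,2]>-.03)&(d[...,2]<.1)
a=d[m]; print(m.sum(),np.round(np.percentile(a,[1,50,99],axis=0)*1000,1).tolist())
for z0 in (-.02,0,.02,.04,.06):
    b=a[(a[:,2]>z0)&(a[:,2]<z0+.02)]
    if len(b): print(z0,len(b),np.round(np.median(b,0)*1000,1))
E
python3 -c "
from plan import *
chain([(.447,.354,.25,-13.75)])"
```

```text
13 [[-2.5, 26.0, 25.0], [-0.7, 27.5, 34.9], [0.8, 29.6, 54.7]]
0.02 8 [ 0.  27.8 29.3]
0.04 5 [-0.8 27.3 51. ]
now t=30.50 [0.4693 0.1285 0.2495] -9.93 open 0.0599 F [-0.4 -1.  -0.8] tilt [-0.0005 -0.0009] q6 1.87
(0.447, 0.354, 0.25, -13.75) -> [-0.244 -0.873 -0.002] turn 0.0106
```

View pics/side8.png

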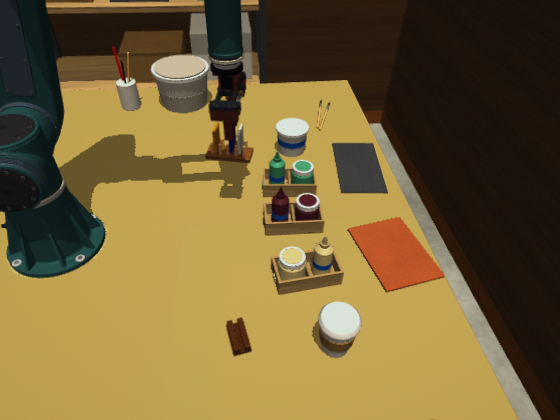

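The stand at (238,337) is empty, the tile is in the gripper at about (232,145), close to vertical and centred to within 1 mm. Move over the slot.

>>> {"api": "drive_tool", "payload": {
  "deltas": [
    [-0.02,-0.08,0,0.001,0.1],
    [-0.06,-0.2,0,0.003,0.1],
    [-0.1,-0.35,0,0.005,0.1],
    [-0.14,-0.5,0,0.007,0.1],
    [-0.19,-0.66,0,0.009,0.1],
    [-0.23,-0.8,0,0.0104,0.1],
    [-0.246,-0.866,0,0.0104,0.1],
    [-0.246,-0.866,0,0.0104,0.1],
    [-0.246,-0.866,0,0.0104,0.1],
    [-0.246,-0.866,0,0.0104,0.1],
    [-0.246,-0.866,0,0.0104,0.1]
  ]
}}

```text
t: 31.6
ee_pos: [0.4463, 0.3518, 0.2499]
tool_rot: [[0.971, -0.238, -0.0], [-0.238, -0.971, -0.0], [-0.0, 0.0, -1.0]]
force: [-0.4, -0.1, -0.2]
opening: 0.0602
```

```bash
python3 - <<'E'
from h import *
for n in("side","top"):
    c=optics.camera(n)
    f=c["frame"][:,:,::-1]
    cv2.imwrite(f"pics/{n}9.png",cv2.resize(f[80:180,180:300] if n=="side" else f[190:290,90:210],None,fx=5,fy=5,interpolation=cv2.INTER_CUBIC))
    s=readout.observe();p=np.array(s["ee_pos"]);R=np.array(s["tool_rot"])
    d=(world(c)-p)@R; d=d.reshape(-1,3)
    b=d[(abs(d[:,0])<.06)&(abs(d[:,1])<.15)&(d[:,2]>-.11)&(d[:,2]<-.063)]
    print(n,"  body",len(b),len(b) and np.round(np.percentile(b,[1,99],axis=0)*1000,1).tolist())
    a=d[(abs(d[:,0])<.03)&(abs(d[:,1])<.08)&(d[:,2]>-.02)&(d[:,2]<.02)]
    print("fing",len(a),len(a) and np.round(np.percentile(a,[2,50,98],axis=0)*1000,1).tolist())
E
python3 -c "
from plan import *
chain([(.447,.354,.25,-13.75),(.447,.354,.093,-13.75)])"
```

```text
side   body 859 [[-32.6, -81.7, -108.6], [31.0, 90.4, -64.3]]
fing 160 [[-12.9, -36.6, -19.0], [1.7, 35.0, -1.8], [9.1, 41.5, 15.9]]
top   body 948 [[-30.2, 0.4, -108.1], [35.0, 89.6, -73.1]]
fing 21 [[-1.1, -1.5, -15.6], [3.3, 6.2, -11.1], [6.5, 11.6, 2.3]]
now t=31.70 [0.4462 0.3523 0.25  ] -13.77 open 0.0599 F [ 0.   0.  -0.6] tilt [ 0.     -0.0001] q6 2.36
(0.447, 0.354, 0.25, -13.75) -> [ 0.002 -0.007  0.   ] turn -0.0001
(0.447, 0.354, 0.093, -13.75) -> [0.    0.    0.628] turn 0.0
```

View pics/side9.png

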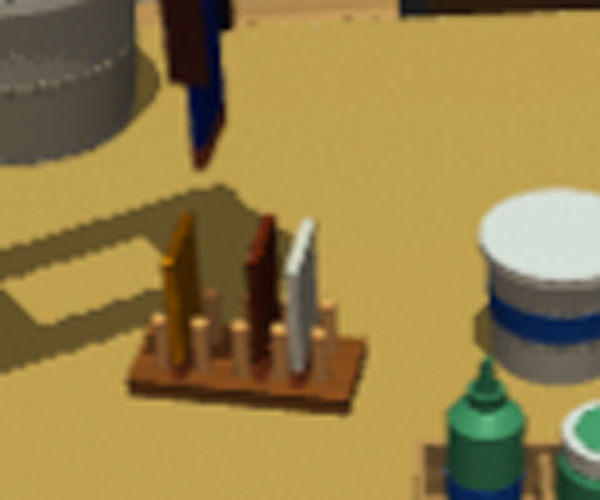

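View pics/top9.png

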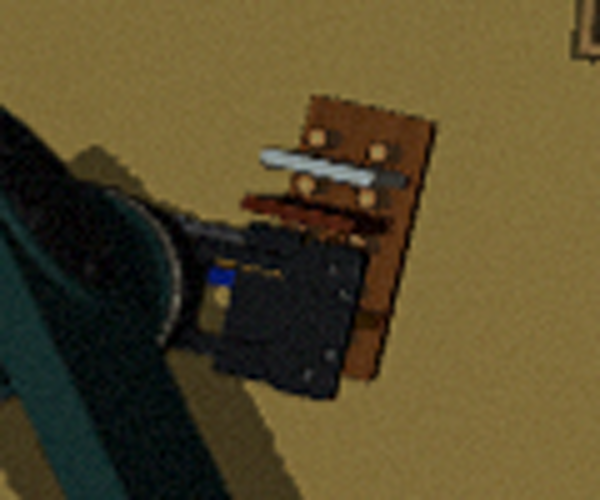

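>>> {"api": "drive_tool", "payload": {
  "deltas": [
    [0.002,-0.004,0.08,0,0.1],
    [0.002,-0.004,0.18,0,0.1],
    [0.002,-0.004,0.28,0,0.1],
    [0.002,-0.004,0.36,0,0.1],
    [0.002,-0.004,0.4,0,0.1],
    [0.002,-0.004,0.4,0,0.1],
    [0.002,-0.004,0.4,0,0.1],
    [0.002,-0.004,0.4,0,0.1],
    [0.002,-0.004,0.4,0,0.1]
  ]
}}

```text
t: 32.6
ee_pos: [0.4473, 0.3546, 0.151]
tool_rot: [[0.972, -0.237, 0.002], [-0.237, -0.972, 0.001], [0.001, -0.002, -1.0]]
force: [0.4, 0.9, -1.7]
opening: 0.0597
```

```bash
python3 - <<'E'
from h import *
c=optics.camera("side")
f=c["frame"][:,:,::-1]
cv2.imwrite("pics/side10.png",cv2.resize(f[90:170,190:270],None,fx=7,fy=7,interpolation=cv2.INTER_CUBIC))
s=readout.observe();p=np.array(s["ee_pos"]);R=np.array(s["tool_rot"])
f=f[:,:,::-1].astype(int);d=(world(c)-p)@R
m=(f[...,2]>f[...,0]+40)&(f[...,2]>f[...,1]+40)&(abs(d[...,0])<.04)&(abs(d[...,1])<.06)&(d[...,2]>-.03)&(d[...,2]<.1)
print(m.sum(),np.round(np.percentile(d[m],[1,50,99],axis=0)*1000,1).tolist())
E
python3 -c "
from plan import *
chain([(.447,.354,.093,-13.75)])"
```

```text
6 [[-1.4, 26.6, 23.8], [-0.2, 30.8, 40.3], [1.2, 32.9, 55.7]]
now t=32.65 [0.4472 0.3545 0.1509] -13.7 open 0.0597 F [-0.5 -0.4 -1.3] tilt [0.0015 0.001 ] q6 2.36
(0.447, 0.354, 0.093, -13.75) -> [-0.     0.002  0.231] turn 0.0001
```

View pics/side10.png

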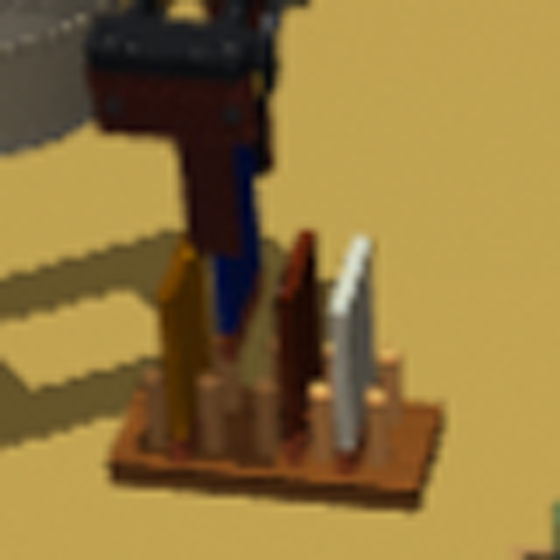

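The tile's lower near corner at (228,345) projects to where the mid-slot should be between dowels (210,380) and (265,385). Insert slowly.

>>> {"api": "drive_tool", "payload": {
  "deltas": [
    [0,0.001,0.03,0,0.1],
    [0,0.001,0.06,0,0.1],
    [0,0.001,0.09,0,0.1],
    [0,0.001,0.12,0,0.1],
    [0,0.001,0.15,0,0.1],
    [0,0.001,0.18,0,0.1],
    [0,0.001,0.2,0,0.1],
    [0,0.001,0.215,0,0.1],
    [0,0.001,0.222,0,0.1],
    [0,0.001,0.228,0,0.1],
    [0,0.001,0.228,0,0.1],
    [0,0.001,0.228,0,0.1]
  ]
}}

```text
t: 33.85
ee_pos: [0.4467, 0.354, 0.0932]
tool_rot: [[0.972, -0.237, 0.0], [-0.237, -0.972, 0.0], [0.0, -0.0, -1.0]]
force: [-0.2, 0.6, -1.4]
opening: 0.0599
```

>>> {"api": "drive_tool", "payload": {
  "deltas": [
    [0,0,0.002,0,0.1],
    [0,0,0.004,0,0.1],
    [0,0,0.006,0,0.1],
    [0,0,0.006,0,0.1],
    [0,0,0.006,0,0.1]
  ]
}}

```text
t: 34.35
ee_pos: [0.4469, 0.3541, 0.0926]
tool_rot: [[0.972, -0.237, 0.001], [-0.237, -0.972, 0.0], [0.001, -0.001, -1.0]]
force: [-1.9, -0.9, 8.5]
opening: 0.0597
```

```bash
python3 - <<'E'
from h import *
c=optics.camera("side")
f=c["frame"][:,:,::-1]
cv2.imwrite("pics/side11.png",cv2.resize(f[90:170,190:270],None,fx=7,fy=7,interpolation=cv2.INTER_CUBIC))
E
python3 -c "
from plan import *
chain([(.447,.354,.0927,-13.75)])"
```

```text
now t=34.40 [0.4469 0.3541 0.0926] -13.69 open 0.0596 F [-1.4 -0.8 10. ] tilt [0.001  0.0005] q6 2.36
(0.447, 0.354, 0.0927, -13.75) -> [ 0.001  0.    -0.   ] turn 0.0002
```

View pics/side11.png

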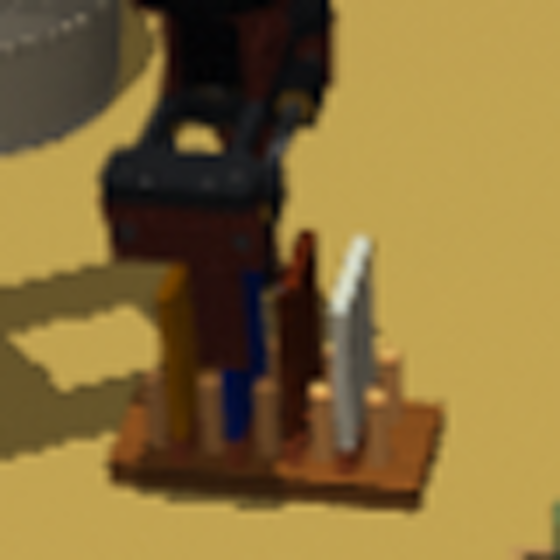

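The tile is on the base in the slot at (237,400), with contact at the expected height (+10 N). Release and retreat.

>>> {"api": "drive_tool", "payload": {
  "deltas": [
    [0,0,-0.002,0,0.36],
    [0,0,-0.002,0,0.45],
    [0,0,-0.002,0,0.6],
    [0,0,-0.002,0,0.8],
    [0,0,-0.002,0,0.9],
    [0,0,-0.002,0,0.9],
    [0,0,-0.002,0,0.9],
    [0,0,-0.002,0,0.9],
    [0,0,-0.06,0,0.9],
    [0,0,-0.14,0,0.9],
    [0,0,-0.24,0,0.9],
    [0,0,-0.4,0,0.9],
    [0,0,-0.55,0,0.9],
    [0,0,-0.62,0,0.9],
    [0,0,-0.62,0,0.9]
  ]
}}

```text
t: 35.9
ee_pos: [0.4482, 0.355, 0.2495]
tool_rot: [[0.972, -0.237, 0.005], [-0.237, -0.972, 0.003], [0.004, -0.005, -1.0]]
force: [1.1, 0.9, -0.2]
opening: 0.0834
```

```bash
python3 -c "
from plan import *
chain([(.47,.12,.26,-5),(.40,-.12,.26,0)])"
```

```text
now t=35.90 [0.4482 0.355  0.2495] -13.7 open 0.0834 F [ 1.1  0.9 -0.2] tilt [0.0054 0.0034] q6 2.36
(0.47, 0.12, 0.26, -5) -> [ 0.307  0.893 -0.042] turn -0.0242
(0.4, -0.12, 0.26, 0) -> [-0.195  0.981  0.   ] turn -0.0139
```

>>> {"api": "drive_tool", "payload": {
  "deltas": [
    [0.1,0.3,-0.042,-0.01,0.9],
    [0.2,0.6,-0.042,-0.02,0.9],
    [0.307,0.893,-0.042,-0.0242,0.9],
    [0.307,0.893,-0.042,-0.0242,0.9],
    [0.307,0.893,-0.042,-0.0242,0.9],
    [0.307,0.893,-0.042,-0.0242,0.9],
    [0.307,0.893,-0.042,-0.0242,0.9],
    [0.307,0.893,-0.042,-0.0242,0.9]
  ]
}}

```text
t: 36.7
ee_pos: [0.4677, 0.1197, 0.2561]
tool_rot: [[0.996, -0.087, -0.001], [-0.087, -0.996, 0.001], [-0.002, -0.0, -1.0]]
force: [-0.5, 0.5, 0.1]
opening: 0.0832
```

>>> {"api": "drive_tool", "payload": {
  "deltas": [
    [-0.195,0.981,0,-0.0139,0.9],
    [-0.195,0.981,0,-0.0139,0.9],
    [-0.195,0.981,0,-0.0139,0.9],
    [-0.195,0.981,0,-0.0139,0.9],
    [-0.195,0.981,0,-0.0139,0.9],
    [-0.195,0.981,0,-0.0139,0.9],
    [-0.195,0.981,0,-0.0139,0.9],
    [-0.195,0.981,0,-0.0139,0.9]
  ]
}}

```text
t: 37.5
ee_pos: [0.3987, -0.1196, 0.2566]
tool_rot: [[1.0, 0.002, -0.0], [0.002, -1.0, 0.001], [-0.0, -0.001, -1.0]]
force: [0.1, 0.2, 0.4]
opening: 0.0836
```

Run:
```python
from h import *
for n in("side","top"):
    c=optics.camera(n)
    f=c["frame"][:,:,::-1]; cv2.imwrite(f"pics/{n}12.png",f)
    f=f[:,:,::-1].astype(int); W=world(c)
    m=(f[...,2]>f[...,0]+40)&(f[...,2]>f[...,1]+40)&(np.hypot(W[...,0]-.447,W[...,1]-.354)<.06)&(W[...,2]>(.085 if n=="top" else .02))
    a=np.radians(-13.75);A=np.array([[np.cos(a),-np.sin(a)],[np.sin(a),np.cos(a)]])
    for nm,rc in(("meas",[.4492,.3539]),("corr",[.447,.354])):
        q=np.c_[(W[m][:,:2]-rc)@A,W[m][:,2]]
        print(n,nm,m.sum(),np.round(np.percentile(q,[1,50,99],axis=0)*1000,1).tolist())
    for nm,ctr in (("cup",[.66,-.364]),("tub",[.667,.36])):
        r=spotter.silhouettes(c,nm)
        if r:
            P=W[r[0]["pixels"]]; P=P[np.isfinite(P[:,0])]; print(nm,r[0]["confidence"],np.round(np.median(P,0),3))
t=cv2.imread("pics/top12.png");s=cv2.imread("pics/side12.png")
a=cv2.resize(t[130:280,120:380],None,fx=3,fy=3,interpolation=cv2.INTER_CUBIC)
cv2.imwrite("pics/top12c.png",a)
cv2.imwrite("pics/side12c.png",cv2.resize(s[110:300,190:350],None,fx=3.1,fy=3.1,interpolation=cv2.INTER_CUBIC))
```

```text
side meas 70 [[-6.1, -32.5, 34.8], [-2.1, -26.5, 91.5], [2.4, 31.9, 108.4]]
side corr 70 [[-4.0, -32.0, 34.8], [0.1, -26.0, 91.5], [4.5, 32.3, 108.4]]
cup 0.64 [ 0.655 -0.383  0.107]
tub 0.89 [0.664 0.336 0.083]
top meas 65 [[-3.8, -28.5, 98.5], [-0.2, -0.4, 104.0], [3.5, 26.9, 109.0]]
top corr 65 [[-1.6, -28.1, 98.5], [1.9, 0.1, 104.0], [5.7, 27.3, 109.0]]
cup 0.95 [ 0.66  -0.365  0.105]
tub 0.92 [0.668 0.362 0.089]
```

View pics/top12c.png

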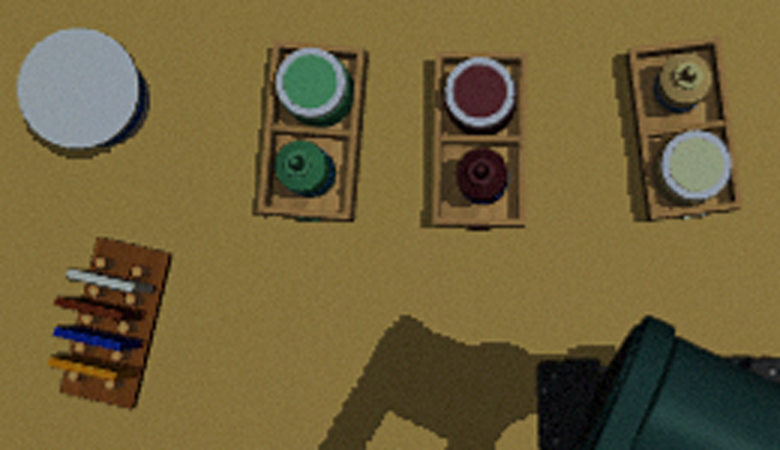

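View pics/side12c.png

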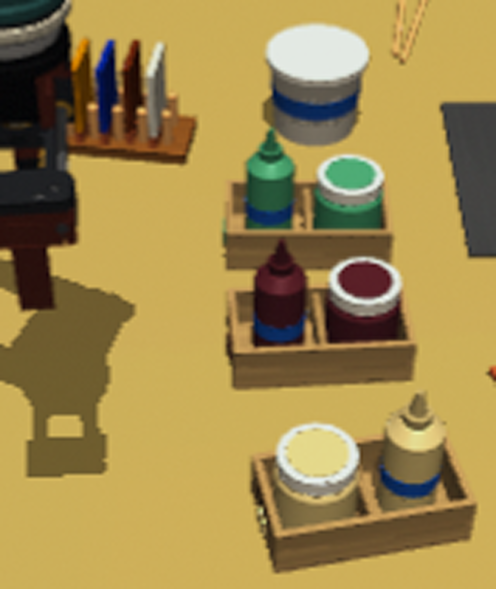

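The crops show all three bottles upright in the right bays: celadon at (303,168), plum at (481,173) and cream at (684,80) in the top view. The blue tile sits in the rack slot at (97,338) with its top at about 104 mm, centred within 1 mm. The cup and tub have not moved.

```bash
python3 -c "
from cell import manip,readout
print(readout.observe()['t'],manip.sign_off())"
```

```text
the job is handed in; nothing more can be done
37.8 None
```

The bench is cleared and the job is handed in, at 37.8 s of the 112 s allowed.

- **Bottles:** I placed plum, cream and celadon in that order. Each was lowered into the empty bay beside the jar of its own glaze and released. The final top and side pictures show all three upright in the right bays.
- **Tile:** I lowered it into the empty slot of the dowel rack until it touched the base (about 10 N at the expected height), then released it. Its top measures about 104 mm, level with the other tiles. It is centred along the slot to within about 1 mm.
- **Bystanders:** The cup and tub measure the same as before, within 2 mm.
- **Robot:** It is clear of everything. The highest force I read at the wrist was about 10 N.

**Checks that disagreed:** The two cameras differed by about 2 mm in x. I corrected for this by measuring the gripper in the pictures. The plum bottle may also have been nudged about 2 mm when gripped, because one plan started from a lagging position reading; it made no difference to the placing.

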